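# Clear the reading card, dip the bath gauge and show its tip

## Robot

A 6-joint arm with a two-finger parallel gripper is mounted at the origin on the work surface. World frame = base frame: x ahead of the robot, y to its left, z up, the work surface at z = 0. Lengths are in mm, angles in rad, forces in N, time in s.
With the tool pointing down it reaches from about 400 to 925 mm from the base axis. Payload 3.4 kg.
Tool frame: the origin (TCP) lies on the centre line of the jaws, within the pads' length; the fingertips stand 22 mm ahead of it and the grasp point (between the pads) lies 3 mm ahead of it; z points along the fingers, y is the line along which they close (so a half turn about z gives the same grasp; the last joint's range is limited). The gripper opens to 85 mm and grips with 20 to 120 N. Pads are 22 mm wide; open, the fingers measure 114 mm over their backs; the gripper's body (76 mm by 85 mm) begins 54 mm behind the grasp point. The pads swing forward as they close: fully open they stand 13 mm farther back than shut.
Start: joints at [1.069, 0.307, 1.506, -0, 1.328, -0.073], TCP at [239.096, 522.938, 253.305] pointing down, gripper open.
Joint ranges: [-3.12, 3.12], [-1.05, 2.28], [0.14, 2.33], [-1.42, 4.57], [0.1, 2.73], [-2.68, 2.68]. Speed limits (rad/s): [2.57, 2.57, 3.14, 3.14, 3.14, 3.14].

## Interface

Orientations are given as a rotation vector (axis times angle).
In Python, from rig import manip gives the robot as it stands.
- The arm moves only by the tool jog_arm, never from a script. Its argument "increments" is a list of rows, each an object of numbers: "fingers": the opening, from -1 (shut) to 1 (fully open); "tx", "ty", "tz": the shift along the tool's x, y, z as a fraction of full scale; "yaw": the turn about the tool's z as a fraction of full scale. In form: [{"fingers": .., "tx": .., "ty": .., "tz": .., "yaw": ..}, ...]. A call has 1 to 12 rows; each row shifts and turns the commanded pose from where the row before left it, along the tool's axes as they then stand; what a row does not reach is not made up. Full scale, the value 1, is 0.05 m for a shift and 0.15 rad for a turn. A row lasts 1/8 s, in which the tool goes at most 62.5 mm and 10.7 degrees, less where a joint would pass 70% of its speed; a pose out of reach is approached as far as the arm can. A call with a number of a shift or a turn outside -1 to 1 is refused whole. A call with a gripper value outside its range is refused whole. The fingers move at their own pace and stop on an object; "newtons" is the grip in N (left out, the last holds). Time passes only in rows, so rows that do not move let the fingers close. It gives the time, the measured TCP pose, the force, the opening and the grip force at its end, in the units of the state.
- manip.observe(): the state, without advancing time (a new reading comes with each control period).
- manip.read_camera(name): name is "scene" or "top"; returns a dict with "img" (420x560x3 uint8, red, green, blue), "camera_matrix" (3x3 intrinsics, pixels), "world_from_camera" (4x4, takes a point from camera to world coordinates). Camera axes: x right, y up, looking along -z (the intrinsics and any distortion apply to the point x, -y, -z); pixel columns grow to the right and rows downward; lengths in mm; the calibration is good to about 2 mm. A picture is of the moment at which its call begins. There is no depth.
- manip.hand_in(): hands the job in; it is judged then, once.
The state is a dict: "clock": time; "joints": joint angles; "qd": joint speeds; "tau": joint torques, N m; "position": TCP position; "eef_rot": TCP orientation; "contact_force": force on the tool from outside, world axes, zero at the start; "torque": the same for the moment, N m; "gripper_width": finger opening in mm; "gripper_force": force on a finger pad.
Only numpy, scipy, OpenCV 4.12 (cv2) and the standard library are available. Lean on these libraries where they do the work, as an engineer would, in place of code of your own. Each camera call takes 0.05 s, during which the arm holds its last target. There are 200 camera calls.

## Task

First clear the reading card: put the black-handled spatula in the blue instrument bin and the amber jar in the red ware bin, and let go of them. Then take the yellow-handled dip gauge from its rest, slide it into the orange sloping tube of the water bath until its red collar stops on the tube's mouth, draw it out again and finish by holding it level in the gripper with its tip about 10 cm above the cross on the reading card: do not put it down or let go. Leave the petri dish, dropper bottle, pink slide box, beaker and hand lens alone.

Things in the scene. Friction and masses are not known exactly. Their poses are not given: they have to be found in the camera images.
- gauge_grip (a point): Centre of the dip gauge's yellow handle, a square bar 70 long x 16 x 16 (mm), sides free for the fingers. x axis along the gauge towards the tip, z up as it lies. The gauge is 201 mm long, about 80 g, balanced about 10 mm ahead of this point; behind the handle is a steel tail 8 mm square, 40 long. At the start it lies level on its rest, this point 45 mm above the table.
- gauge_collar (a point): Front face of the gauge's red collar (disc 32 mm in diameter, 6 mm thick) on the gauge's axis, 56 mm ahead of the handle's centre; x axis towards the tip. The rod ahead of it is steel, 7 mm in diameter, 70 mm long, with black marks.
- gauge_tip (a point): Tip of the gauge rod (red end), 126 mm ahead of the handle's centre, 70 mm ahead of the collar's face; x axis along the gauge, out of the tip.
- tube: Orange guide tube on the water bath. Origin at the centre of its mouth, 125 mm above the table; z axis points out of the mouth along the tube, 30 degrees up from level (the gauge goes in along -z, tip sloping down). 80 mm long, bore 12 mm, widening in the last 14 mm to a 22 mm funnel; rim 29 mm across. The collar stops on the rim: fully in, the collar's front face is at this origin.
- bath: White water bath that carries the tube, fixed; origin on the table right under the mouth, x axis level, the way the gauge goes in. Its body (190 wide, 210 long, 127 mm high with the lid's handle) begins 75 mm beyond the mouth, measured level; a post 30 mm wide, top 95 mm above the table, stands under the tube.
- card_cross (a point): Black cross at the centre of the white reading card with green edge, fixed, 130 (its x) x 190 (its y), 4 mm thick; this point is on the card's top, z up.
- spatula_mid (a point): Centre of the spatula's black handle, 75 long x 12 wide x 12 high (mm), 30 g; it lies on the card, this point 6 mm above the card's top; x axis along it towards the steel blade, which reaches 82 mm ahead of this point.
- jar_mid (a point): Centre of the amber jar with white cap, 34 mm in diameter, 46 mm tall, 50 g, standing on the card; this point is half-way up, z towards the cap.
- bin_tools: Blue open bin for instruments, fixed: 120 (its x) x 160 (its y) x 35 high, walls and floor 4 mm; origin under its centre on the table, z up.
- bin_ware: Red open bin for ware, fixed, the same size as the blue one; origin under its centre on the table, z up.
- rest: The gauge's fixed grey rest; origin on the table under the handle's centre, x axis towards the tip as it lies. A 6 mm base, 50 wide, with two notched posts (10 thick, 30 wide, tops 54 mm above the table) 62 mm behind and 92 mm ahead of the origin; the notches are open upward with 3 to 4 mm of side play in all: lift the gauge straight up.
- petri: Bystander: clear petri dish, 90 mm wide, 16 mm high, origin under its centre.
- dropper: Bystander: white dropper bottle, 40 mm wide, 75 mm high, origin under its centre.
- slidebox: Bystander: pink slide box, 60 x 90 x 31 mm, origin under its centre.
- beaker: Bystander: glass beaker, 66 mm wide, 85 mm high, origin under its centre.
- lens: Bystander: hand lens lying flat to the right of the bins, black ring 50 mm wide, 8 mm high, handle 60 mm long along its -y; origin on the table under the ring's centre.

How it is judged (in metres and radians):
On the way, in this order (a step that is already met when the one before it is completed fails the run):
1. the spatula lies in the blue bin and the jar in the red bin, both let go (x of spatula_mid in the frame of bin_tools between -0.058 and 0.058 m and y of spatula_mid in the frame of bin_tools between -0.078 and 0.078 m and z of spatula_mid in the frame of bin_tools between 0 and 0.04 m and x of jar_mid in the frame of bin_ware between -0.058 and 0.058 m and y of jar_mid in the frame of bin_ware between -0.078 and 0.078 m and z of jar_mid in the frame of bin_ware between 0 and 0.04 m and contact force between each of spatula, jar and the fingers below 0.1 N), for 0.2 s.
2. the gauge is in the tube with its collar stopped on the mouth (z of gauge_collar in the frame of tube below 0.004 m and distance between gauge_collar and tube below 0.007 m and z of gauge_tip in the frame of tube below -0.06 m and angle between the x axis of gauge_collar and the z axis of tube, either way round below 0.12 rad), for 0.2 s.
At the end, for the whole second after the job is handed in: The gripper holds the gauge still and level (within 8 degrees), touching neither bath nor rest, its tip within 25 mm of the point above the card's cross and 60 to 140 mm above the card, while the spatula lies in the blue bin and the jar in the red bin (angle between gauge_grip's own x axis and vertical between 1.431 and 1.711 rad and horizontal distance between gauge_tip and card_cross below 0.025 m and z of gauge_tip in the frame of card_cross between 0.06 and 0.14 m and contact force between gauge and the fingers above 1 N and contact force between gauge and bath below 0.2 N and contact force between gauge and rest below 0.2 N and linear speed of gauge below 0.03 m/s and x of spatula_mid in the frame of bin_tools between -0.058 and 0.058 m and y of spatula_mid in the frame of bin_tools between -0.078 and 0.078 m and z of spatula_mid in the frame of bin_tools between 0 and 0.04 m and x of jar_mid in the frame of bin_ware between -0.058 and 0.058 m and y of jar_mid in the frame of bin_ware between -0.078 and 0.078 m and z of jar_mid in the frame of bin_ware between 0 and 0.04 m); the arm keeps its last pose, push and grip.
It fails at once if the petri dish is displaced by more than 3 cm (distance of petri from where it was at the start of the episode above 0.03 m).
It fails at once if the dropper bottle is displaced by more than 3 cm (distance of dropper from where it was at the start of the episode above 0.03 m).
It fails at once if the pink slide box is displaced by more than 3 cm (distance of slidebox from where it was at the start of the episode above 0.03 m).
It fails at once if the beaker is displaced by more than 3 cm (distance of beaker from where it was at the start of the episode above 0.03 m).
It fails at once if the hand lens is displaced by more than 3 cm (distance of lens from where it was at the start of the episode above 0.03 m).
It also fails if it takes over 72 s, if anything falls off the work surface, if the arm or the gripper's body presses on something with over 40 N, if the wrist force passes 120 N, or if a joint passes its speed limit or range.

## Working session

There is one attempt and no reset: what is moved stays moved. The work goes in short steps, Python scripts to look and compute and a tool call to move; the robot and the scene stay as the last step left them, time stands still between calls to the robot, and variables do not carry over. Pictures are saved under pics/ and viewed, at most 10 in all, crops included, and the job is handed in when it is done.

Besides the shell and the picture viewer there is one more tool, called as name([rows], argument=value, ...), one row to a line, values as JSON. jog_arm: Moves the arm, as the interface text tells. Shift numbers are shares of 0.05 m and turn numbers shares of 0.15 rad, none past 1 either way. Its arguments: {"type":"object","properties":{"increments":{"type":"array"},"newtons":{"type":"number"}},"required":["increments"]}

```bash
mkdir -p pics; ls
cat > h.py <<'E'
import numpy as np, cv2
from rig import manip
def snap(name,fn=None,crop=None,scale=1):
    d=manip.read_camera(name); im=d["img"]
    np.savez(f"/tmp/{name}.npz",**{k:d[k] for k in("img","camera_matrix","world_from_camera")})
    if fn:
        if crop: im=im[crop[1]:crop[3],crop[0]:crop[2]]
        im=cv2.resize(im,None,fx=scale,fy=scale,interpolation=cv2.INTER_CUBIC)
        cv2.imwrite("pics/"+fn,im[:,:,::-1])
    return d
def px2w(d,u,v,z):
    K=d["camera_matrix"];T=d["world_from_camera"]
    r=np.linalg.inv(K)@np.array([u,v,1.]); r=T[:3,:3]@np.array([r[0],-r[1],-r[2]])
    o=T[:3,3]; return o+r*(z-o[2])/r[2]
def w2px(d,p):
    K=d["camera_matrix"];T=d["world_from_camera"]
    c=T[:3,:3].T@(np.array(p,float)-T[:3,3]); q=K@np.array([c[0],-c[1],-c[2]]); return q[:2]/q[2]
E
python3 - <<'E'
from h import *
d=snap("top","top0.png",scale=1.42); print([k for k in d],d["world_from_camera"].round(3),d["camera_matrix"])
d=snap("scene","scene0.png",scale=1.42);print(d["world_from_camera"].round(3),d["camera_matrix"]); print(manip.observe())
E
```

```text
pics
['img', 'camera_matrix', 'world_from_camera'] [[-1.600000e-02  9.870000e-01 -1.590000e-01  4.205400e+02]
 [-1.000000e+00 -1.900000e-02 -1.600000e-02 -1.190070e+02]
 [-1.900000e-02  1.580000e-01  9.870000e-01  1.227728e+03]
 [ 0.000000e+00  0.000000e+00  0.000000e+00  1.000000e+00]] [[542.29703049   0.         277.77959048]
 [  0.         542.29703049 210.98607025]
 [  0.           0.           1.        ]]
[[ 3.710000e-01 -6.470000e-01  6.660000e-01  1.240144e+03]
 [ 9.280000e-01  2.440000e-01 -2.800000e-01 -3.872030e+02]
 [ 1.900000e-02  7.230000e-01  6.910000e-01  7.802130e+02]
 [ 0.000000e+00  0.000000e+00  0.000000e+00  1.000000e+00]] [[433.53503574   0.         275.88538468]
 [  0.         433.53503574 206.00160374]
 [  0.           0.           1.        ]]
{'clock': 0.1, 'joints': array([ 1.06851449e+00,  3.07468344e-01,  1.50753690e+00, -2.37494812e-05,
        1.32839115e+00, -7.35153117e-02]), 'qd': array([ 0.00038662, -0.00185796, -0.00085834,  0.00045314,  0.00158149,
       -0.00150027]), 'tau': array([ 9.83892351e-04, -4.58536077e+01, -2.52602649e+01,  1.88389430e-05,
        5.43578732e-03, -3.72229249e-05]), 'position': array([238.81280509, 522.42232973, 252.49241649]), 'eef_rot': array([-6.68244365e-01, -3.06919658e+00,  2.72654342e-03]), 'contact_force': array([0.43264302, 0.50796912, 0.51690752]), 'torque': array([-0.00920057, -0.01021177,  0.05148565]), 'gripper_force': 0.0, 'gripper_width': 85.3698441959305}
```

View pics/top0.png

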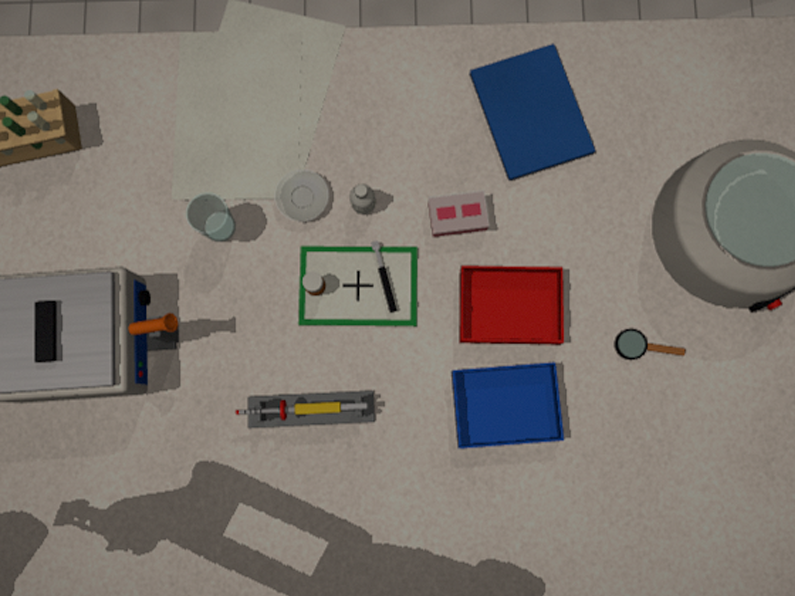

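View pics/scene0.png

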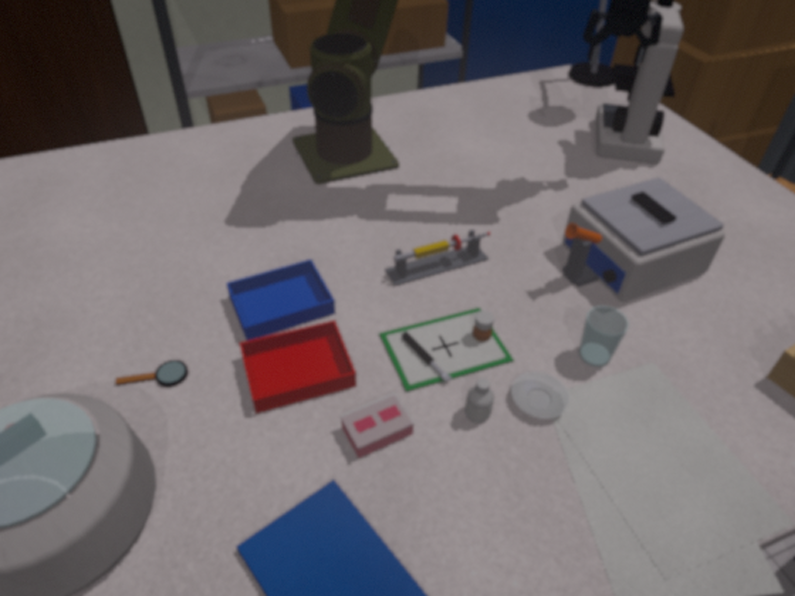

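The top view (1.42x scale) shows the spatula handle at about (388,288), the jar cap at (314,280) and the cross at (358,286). The red bin is at (512,305) and the blue bin at (508,405). The gauge handle is at (318,408) with its tip at (238,412), and the tube mouth is at (172,323). In the scene view the mouth is near (570,233). The tip points image-left, towards +y. The tool can only yaw, so I'll use the tube's funnel to tilt the gauge in the grip.

```bash
cat > m.py <<'E'
from h import *
d=dict(np.load("/tmp/top.npz")); s=dict(np.load("/tmp/scene.npz"))
S=795/560
def P(n,u,v,z): p=px2w(d,u/S,v/S,z); print(n,p.round(1)); return p
hsv=cv2.cvtColor(d["img"],cv2.COLOR_RGB2HSV)
def blob(n,m,box,z):
    x0,y0,x1,y1=[int(a/S) for a in box]; q=np.zeros(m.shape,np.uint8); q[y0:y1,x0:x1]=m[y0:y1,x0:x1]
    ys,xs=np.nonzero(q); w=np.array([px2w(d,a,b,z)[:2] for a,b in zip(xs,ys)]); c=w.mean(0)
    val,vec=np.linalg.eigh(np.cov(w.T)); t=(w-c)@vec[:,1]; e=(w-c)@vec[:,0]
    mid=c+vec[:,1]*(t.max()+t.min())/2
    print(n,len(xs),"c",c.round(1),"mid",mid.round(1),"dir",np.degrees(np.arctan2(vec[1,1],vec[0,1])).round(1),"ext",np.ptp(t).round(1),np.ptp(e).round(1)); return c
H,Sa,V=[hsv[...,i].astype(int) for i in range(3)]
blob("yellow",((H>20)&(H<35)&(Sa>120)).astype(np.uint8),(280,390,360,425),53)
blob("spat",(V<70).astype(np.uint8),(375,262,400,316),16)
blob("cross",(V<90).astype(np.uint8),(340,268,374,304),4)
blob("card",((H>45)&(H<80)&(Sa>120)).astype(np.uint8),(295,240,420,330),4)
red=((H<6)|(H>174))&(Sa>120)
blob("collar",red.astype(np.uint8),(275,395,292,425),45)
blob("tip",red.astype(np.uint8),(230,400,250,420),45)
blob("redbin",red.astype(np.uint8),(450,255,575,350),35)
blob("bluebin",((H>100)&(H<130)&(Sa>120)).astype(np.uint8),(445,355,570,455),35)
blob("orange",((H>5)&(H<20)&(Sa>150)).astype(np.uint8),(125,305,185,340),120)
P("jar cap",314,280,50)
# triangulate mouth
def ray(c,u,v):
    a=px2w(c,u,v,0);o=c["world_from_camera"][:3,3];r=a-o;return o,r/np.linalg.norm(r)
def tri(a,b):
    A=0;B=0
    for c,(u,v) in((d,a),(s,b)):
        o,r=ray(c,u/S,v/S);M=np.eye(3)-np.outer(r,r);A=A+M;B=B+M@o
    return np.linalg.solve(A,B)
print("tube mouth tri",tri((172,323),(570,233)))
crops=[(d,(85,180,190,300)),(d,(160,160,300,300)),(s,(370,140,450,220))]
for i,(c,b) in enumerate(crops):
    cv2.imwrite(f"/tmp/c{i}.png",cv2.resize(c["img"][b[1]:b[3],b[0]:b[2],::-1],(400,int(400*(b[3]-b[1])/(b[2]-b[0]))),interpolation=cv2.INTER_CUBIC))
a=cv2.imread("/tmp/c0.png");b=cv2.imread("/tmp/c2.png");h=max(a.shape[0],b.shape[0])
o=np.zeros((h,800,3),np.uint8);o[:a.shape[0],:400]=a;o[:b.shape[0],400:]=b;cv2.imwrite("pics/tubes.png",o)
from scipy.spatial.transform import Rotation as R
st=manip.observe();print(R.from_rotvec(st["eef_rot"]).as_matrix().round(3))
E
python3 m.py
```

```text
yellow 256 c [446.1  20.3] mid [446.1  20.8] dir 91.7 ext 69.3 16.6
spat 162 c [632.7 -87.4] mid [633.  -87.4] dir -165.8 ext 73.7 11.6
cross 81 c [641.9 -39.2] mid [642. -39.] dir 81.1 ext 47.8 46.4
card 803 c [637.8 -37.9] mid [637.8 -40.1] dir 91.1 ext 190.5 135.2
collar 59 c [444.1  74.3] mid [443.8  74.3] dir -177.5 ext 28.3 9.4
tip 5 c [442.  144.2] mid [441.7 144.1] dir -159.6 ext 4.8 2.7
redbin 3951 c [ 601.2 -281.6] mid [ 601.2 -282.1] dir 88.5 ext 160.7 122.7
bluebin 4043 c [ 445.7 -269.1] mid [ 445.6 -268.9] dir 93.5 ext 159.9 118.3
orange 326 c [567.8 250.4] mid [567.4 253.2] dir 97.7 ext 71.5 26.2
jar cap [642.8  25.2  50. ]
tube mouth tri [571.2340799  226.78846859 117.7072073 ]
[[-0.909  0.416 -0.001]
 [ 0.416  0.909 -0.002]
 [ 0.    -0.002 -1.   ]]
```

View pics/tubes.png

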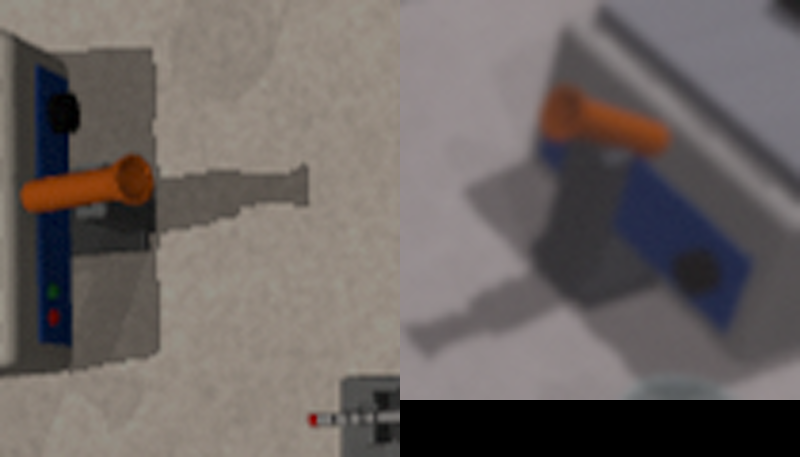

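The crops show the tube mouth's centre at top px (120.2,226.7) and scene px (403.2,162). The tube's lower end is at about top px (95,230.5).

```bash
cat > m2.py <<'E'
import io,contextlib
with contextlib.redirect_stdout(io.StringIO()): from m import *
print("tri",tri((120.2*S,226.7*S),(403.2*S,162*S)).round(1))
print("mouth z125",px2w(d,120.2,226.7,125).round(1), "from scene",px2w(s,403.2,162,125).round(1))
hull=((H>5)&(H<20)&(Sa>150)); ys,xs=np.nonzero(hull[int(305/S):int(340/S),int(125/S):int(185/S)]); xs=xs+int(125/S);ys=ys+int(305/S)
ob=np.zeros((420,560),bool);ob[ys,xs]=1
import itertools
from scipy.optimize import minimize
# fit silhouette of tube model (rim r14.5 first 14mm? body r~10)
def sil(c,p):
    mx,my,a,r=p; ax=np.array([np.cos(np.radians(a))*np.cos(np.pi/6),np.sin(np.radians(a))*np.cos(np.pi/6),-.5])
    e1=np.array([-np.sin(np.radians(a)),np.cos(np.radians(a)),0]);e2=np.cross(ax,e1)
    m=np.zeros((420*4,560*4),np.uint8)
    def ring(t,rr): return [w2px(c,np.array([mx,my,125])+ax*t+rr*(np.cos(f)*e1+np.sin(f)*e2)) for f in np.linspace(0,6.28,24)]
    for pts in (ring(0,14.5)+ring(14,r),ring(14,r)+ring(80,r)):
        cv2.fillConvexPoly(m,cv2.convexHull((np.array(pts)*4+1.5).round().astype(np.int32)),255)
    return cv2.resize(m,(560,420),interpolation=cv2.INTER_AREA)/255.
f=lambda p: np.abs(sil(d,p)-ob).sum()
best=minimize(f,[570,229,95,9],method="Nelder-Mead",options=dict(initial_simplex=[[570,229,95,9],[577,229,95,9],[570,236,95,9],[570,229,103,9],[570,229,95,11]]))
print(best.x.round(2),best.fun,ob.sum())
E
python3 m2.py
```

```text
tri [572.6 227.6 124.9]
mouth z125 [571.  224.6 125. ] from scene [573.1 231.1 125. ]
[570.36 226.07  92.19   8.85] 23.69411764705882 326
```

```bash
cat > go.py <<'E'
# usage: go.py x y z [yangle_deg]: needed yaw, then tool shifts (mm) after that yaw
import sys,numpy as np
from rig import manip
from scipy.spatial.transform import Rotation as R
s=manip.observe();M=R.from_rotvec(s["eef_rot"]).as_matrix();a=np.degrees(np.arctan2(M[1,1],M[0,1]))
print("t",round(s["clock"],2),"pos",s["position"].round(1),"yang",a.round(1),"F",s["contact_force"].round(1),"w",round(s["gripper_width"],1),"gf",round(s["gripper_force"],1))
v=list(map(float,sys.argv[1:]))
if v:
    t=v[3] if len(v)>3 else a
    yaw=-np.radians((t-a+180)%360-180); t=np.radians(t)
    D=np.array(v[:3])-s["position"];y=np.array([np.cos(t),np.sin(t),0]);x=np.array([-y[1],y[0],0])
    print("yaw units",(yaw/.15).round(2),"units tx,ty,tz",(np.array([D@x,D@y,-D[2]])/50).round(2))
E
python3 go.py 633 -87.4 100 104.2
```

```text
t 0.1 pos [238.8 522.4 252.5] yang 65.4 F [0.4 0.5 0.5] w 85.4 gf 0.0
yaw units -4.51 units tx,ty,tz [ -4.65 -13.76   3.05]
```

jog_arm([
  {"yaw":-0.9,"tz":0.4,"fingers":1},
  {"yaw":-0.9,"tz":0.4},
  {"yaw":-0.9,"tz":0.4},
  {"yaw":-0.9,"tz":0.4},
  {"yaw":-0.9,"tz":0.4},
  {"tx":-0.33,"ty":-0.9},
  {"tx":-0.33,"ty":-1.0},
  {"tx":-0.33,"ty":-1.0},
  {"tx":-0.33,"ty":-1.0},
  {"tx":-0.33,"ty":-1.0},
  {"tx":-0.33,"ty":-1.0},
  {"tx":-0.33,"ty":-1.0},
])

```text
validation failed for argument at $.in...
```

```bash
python3 go.py 633 -87.4 100 104.2
```

```text
t 0.1 pos [238.8 522.4 252.5] yang 65.4 F [0.4 0.5 0.5] w 85.4 gf 0.0
yaw units -4.51 units tx,ty,tz [ -4.65 -13.76   3.05]
```

jog_arm([
  {"fingers":1,"tx":0,"ty":0,"tz":0.3,"yaw":-0.9},
  {"fingers":1,"tx":0,"ty":0,"tz":0.3,"yaw":-0.9},
  {"fingers":1,"tx":0,"ty":0,"tz":0.3,"yaw":-0.9},
  {"fingers":1,"tx":0,"ty":0,"tz":0.3,"yaw":-0.9},
  {"fingers":1,"tx":0,"ty":0,"tz":0.3,"yaw":-0.9},
  {"fingers":1,"tx":-0.33,"ty":-0.9,"tz":0,"yaw":0},
  {"fingers":1,"tx":-0.33,"ty":-1,"tz":0,"yaw":0},
  {"fingers":1,"tx":-0.33,"ty":-1,"tz":0,"yaw":0},
  {"fingers":1,"tx":-0.33,"ty":-1,"tz":0,"yaw":0},
  {"fingers":1,"tx":-0.33,"ty":-1,"tz":0,"yaw":0},
  {"fingers":1,"tx":-0.33,"ty":-1,"tz":0,"yaw":0},
  {"fingers":1,"tx":-0.33,"ty":-1,"tz":0,"yaw":0},
])

```text
clock: 1.6
position: [435.7, 214.9, 178.1]
eef_rot: [0.386, -3.117, -0.0]
contact_force: [1.4, 0.3, -0.3]
gripper_width: 85.6
gripper_force: 0.0
```

```bash
python3 go.py 633 -87.4 100 104.2
```

```text
t 1.6 pos [435.7 214.9 178.1] yang 104.1 F [ 1.4  0.3 -0.3] w 85.6 gf 0.0
yaw units -0.01 units tx,ty,tz [-2.34 -6.83  1.56]
```

jog_arm([
  {"fingers":1,"tx":-0.33,"ty":-1,"tz":0,"yaw":0},
  {"fingers":1,"tx":-0.33,"ty":-1,"tz":0,"yaw":0},
  {"fingers":1,"tx":-0.33,"ty":-1,"tz":0,"yaw":0},
  {"fingers":1,"tx":-0.33,"ty":-1,"tz":0,"yaw":0},
  {"fingers":0.4,"tx":-0.33,"ty":-1,"tz":0.4,"yaw":0},
  {"fingers":0.4,"tx":-0.33,"ty":-1,"tz":0.5,"yaw":0},
  {"fingers":0.4,"tx":-0.35,"ty":-0.8,"tz":0.6,"yaw":0},
  {"fingers":0.4,"tx":0,"ty":0,"tz":0.3,"yaw":0},
  {"fingers":0.4,"tx":0,"ty":0,"tz":0,"yaw":0},
])

```text
clock: 2.72
position: [628.9, -84.3, 86.2]
eef_rot: [0.384, -3.113, -0.003]
contact_force: [-0.3, 0.8, 0.7]
gripper_width: 59.7
gripper_force: 0.0
```

```bash
python3 go.py 633 -87.4 29 104.2
python3 - <<'E'
from h import *
d=snap("top","a1.png",crop=(190,140,330,250),scale=4)
E
```

```text
t 2.73 pos [628.9 -84.3  86.2] yang 104.1 F [-0.3  0.8  0.7] w 59.7 gf 0.0
yaw units -0.01 units tx,ty,tz [-0.06 -0.08  1.14]
```

View pics/a1.png

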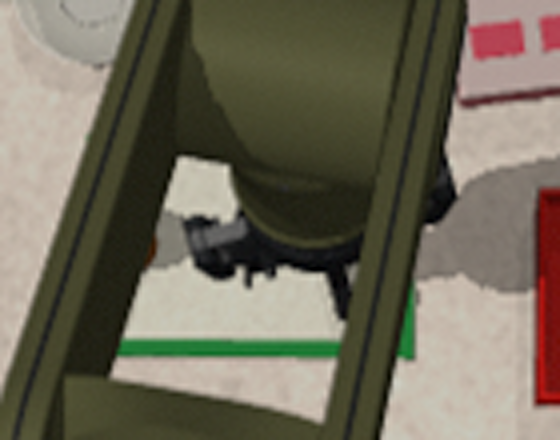

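The arm hides most of the card from above. The spatula's handle end shows at (345,305) beneath the gripper, with a finger to its left, so the pose agrees. I'll descend and grip.

jog_arm([
  {"fingers":0.4,"tx":-0.06,"ty":-0.08,"tz":0.5,"yaw":0},
  {"fingers":0.4,"tx":0,"ty":0,"tz":0.45,"yaw":0},
  {"fingers":0.4,"tx":0,"ty":0,"tz":0.2,"yaw":0},
  {"fingers":-1,"tx":0,"ty":0,"tz":0,"yaw":0},
  {"fingers":-1,"tx":0,"ty":0,"tz":0,"yaw":0},
  {"fingers":-1,"tx":0,"ty":0,"tz":0,"yaw":0},
  {"fingers":-1,"tx":0,"ty":0,"tz":0,"yaw":0},
  {"fingers":-1,"tx":0,"ty":0,"tz":0,"yaw":0},
], newtons=40)

```text
clock: 3.78
position: [635.8, -88.0, 32.2]
eef_rot: [-0.385, 3.116, -0.001]
contact_force: [-1.1, 1.6, 6.6]
gripper_width: 10.7
gripper_force: 40.0
```

```bash
python3 go.py 430 -253.5 130 104.2
```

```text
t 3.77 pos [635.8 -88.   32.2] yang 104.1 F [-1.1  1.6  6.6] w 10.7 gf 40.0
yaw units -0.01 units tx,ty,tz [ 4.8  -2.2  -1.96]
```

jog_arm([
  {"fingers":-1,"tx":0,"ty":0,"tz":-0.5,"yaw":0},
  {"fingers":-1,"tx":0,"ty":0,"tz":-1,"yaw":0},
  {"fingers":-1,"tx":0.8,"ty":-0.37,"tz":-0.5,"yaw":0},
  {"fingers":-1,"tx":1,"ty":-0.46,"tz":0,"yaw":0},
  {"fingers":-1,"tx":1,"ty":-0.46,"tz":0,"yaw":0},
  {"fingers":-1,"tx":1,"ty":-0.46,"tz":0,"yaw":0},
  {"fingers":-1,"tx":1,"ty":-0.46,"tz":0,"yaw":0},
  {"fingers":-1,"tx":0,"ty":0,"tz":0,"yaw":1},
  {"fingers":-1,"tx":0,"ty":0,"tz":0,"yaw":1},
  {"fingers":-1,"tx":0,"ty":0,"tz":0,"yaw":1},
  {"fingers":-1,"tx":0,"ty":0,"tz":0,"yaw":1},
  {"fingers":-1,"tx":0,"ty":0,"tz":0,"yaw":1},
])

```text
clock: 5.28
position: [428.9, -253.8, 130.9]
eef_rot: [0.791, 3.04, -0.0]
contact_force: [-0.9, -0.9, 0.1]
gripper_width: 10.7
gripper_force: 39.3
```

```bash
python3 go.py 430 -253.5 34 45
python3 - <<'E'
from h import *
d=snap("scene","a2.png",crop=(130,120,390,300),scale=3)
E
```

```text
t 5.28 pos [ 428.9 -253.8  130.9] yang 60.8 F [-0.9 -0.9  0.1] w 10.7 gf 39.3
yaw units 1.84 units tx,ty,tz [-0.01  0.02  1.94]
```

View pics/a2.png

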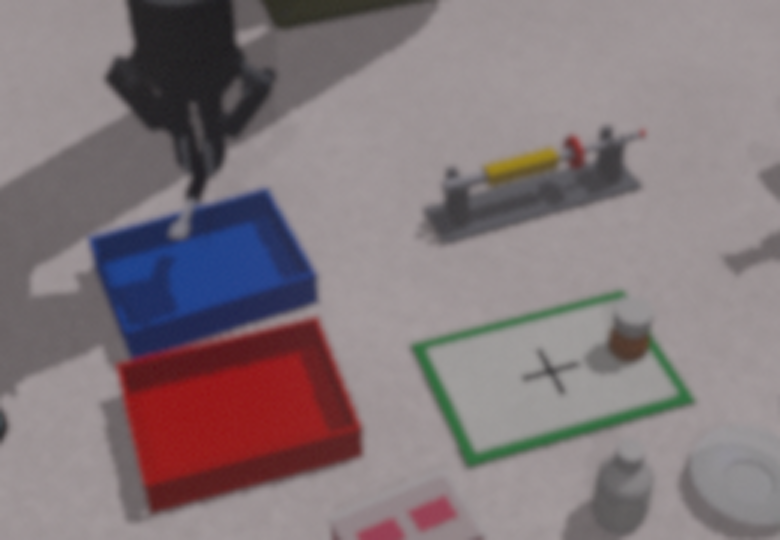

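The spatula is held level over the blue bin with its blade end at (180,232). I'll lower it and release.

jog_arm([
  {"fingers":-1,"tx":0,"ty":0,"tz":0.3,"yaw":0.9},
  {"fingers":-1,"tx":0,"ty":0,"tz":0.5,"yaw":0.9},
  {"fingers":-1,"tx":0,"ty":0,"tz":0.6,"yaw":0},
  {"fingers":-1,"tx":0,"ty":0,"tz":0.45,"yaw":0},
  {"fingers":-1,"tx":0,"ty":0,"tz":0,"yaw":0},
  {"fingers":-0.3,"tx":0,"ty":0,"tz":0,"yaw":0},
  {"fingers":-0.3,"tx":0,"ty":0,"tz":0,"yaw":0},
  {"fingers":-0.3,"tx":0,"ty":0,"tz":-0.2,"yaw":0},
  {"fingers":-0.3,"tx":0,"ty":0,"tz":-0.8,"yaw":0},
  {"fingers":1,"tx":0,"ty":0,"tz":-1,"yaw":0},
  {"fingers":1,"tx":0,"ty":0,"tz":0,"yaw":0},
])

```text
clock: 6.7
position: [432.0, -255.6, 143.3]
eef_rot: [1.181, 2.9, -0.004]
contact_force: [0.6, -0.7, 0.5]
gripper_width: 65.0
gripper_force: 0.0
```

```bash
python3 go.py 642.8 25.2 115 2
```

```text
t 6.7 pos [ 432.  -255.6  143.3] yang 45.7 F [ 0.6 -0.7  0.5] w 65.0 gf 0.0
yaw units 5.08 units tx,ty,tz [5.47 4.41 0.57]
```

jog_arm([
  {"fingers":1,"tx":0,"ty":0,"tz":0,"yaw":1},
  {"fingers":1,"tx":0,"ty":0,"tz":0,"yaw":1},
  {"fingers":1,"tx":0,"ty":0,"tz":0,"yaw":1},
  {"fingers":1,"tx":0,"ty":0,"tz":0,"yaw":1},
  {"fingers":1,"tx":0,"ty":0,"tz":0,"yaw":1},
  {"fingers":1,"tx":0.7,"ty":0.56,"tz":0,"yaw":0},
  {"fingers":1,"tx":0.9,"ty":0.73,"tz":0,"yaw":0},
  {"fingers":1,"tx":0.9,"ty":0.73,"tz":0,"yaw":0},
  {"fingers":1,"tx":0.9,"ty":0.73,"tz":0,"yaw":0},
  {"fingers":1,"tx":0.9,"ty":0.73,"tz":0,"yaw":0},
  {"fingers":1,"tx":0.9,"ty":0.73,"tz":0.2,"yaw":0},
  {"fingers":1,"tx":0.27,"ty":0.2,"tz":0.2,"yaw":0},
])

```text
clock: 8.2
position: [638.3, 33.0, 117.9]
eef_rot: [2.164, 2.276, 0.003]
contact_force: [-0.6, -0.5, 0.3]
gripper_width: 85.2
gripper_force: 0.0
```

```bash
python3 go.py 642.8 25.2 33 2
python3 - <<'E'
from h import *
d=snap("scene","a3.png",crop=(130,110,390,290),scale=3)
E
```

```text
t 8.2 pos [638.3  33.  117.9] yang 2.9 F [-0.6 -0.5  0.3] w 85.2 gf 0.0
yaw units 0.1 units tx,ty,tz [-0.16  0.08  1.7 ]
```

View pics/a3.png

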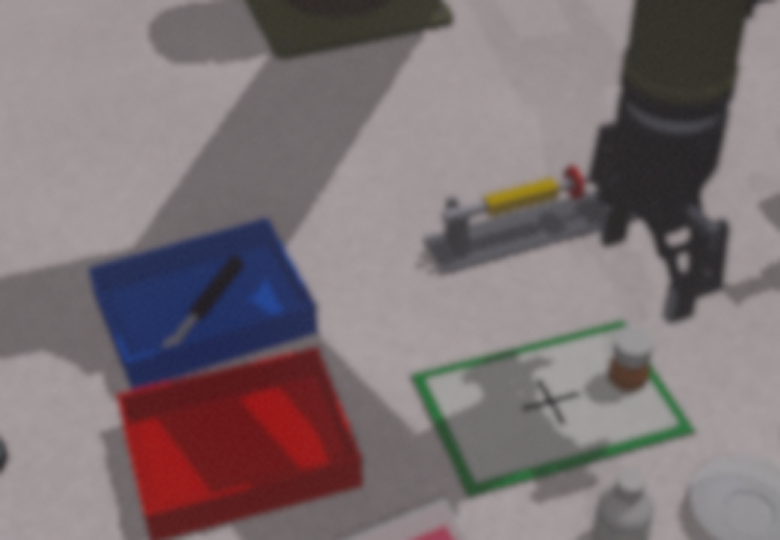

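The spatula lies inside the blue bin, with its handle at (218,285). The jar stands on the card with its cap top at (632,338) in this crop, which is scene px (340.7,222.7). I'll cross-check that position before descending.

Run:
```python
from h import *
s=dict(np.load("/tmp/scene.npz"));print(px2w(s,340.7,222.7,50),px2w(s,130+630/3,110+388/3,4))
for p in([642.8,25.2,50],[642.8,25.2,4]): print((w2px(s,p)-[130,110])*3)
```

```text
[642.37246154  30.57734119  50.        ] [653.70056003  28.98122291   4.        ]
[626.26764201 340.2177506 ]
[619.50314053 379.82127649]
```

jog_arm([
  {"fingers":1,"tx":-0.1,"ty":0.08,"tz":0.4,"yaw":0.1},
  {"fingers":1,"tx":0,"ty":0,"tz":0.5,"yaw":0},
  {"fingers":1,"tx":0,"ty":0,"tz":0.5,"yaw":0},
  {"fingers":1,"tx":0,"ty":0,"tz":0.3,"yaw":0},
  {"fingers":-1,"tx":0,"ty":0,"tz":0,"yaw":0},
  {"fingers":-1,"tx":0,"ty":0,"tz":0,"yaw":0},
  {"fingers":-1,"tx":0,"ty":0,"tz":0,"yaw":0},
  {"fingers":-1,"tx":0,"ty":0,"tz":0,"yaw":0},
  {"fingers":-1,"tx":0,"ty":0,"tz":-0.2,"yaw":0},
  {"fingers":-1,"tx":0,"ty":0,"tz":-0.8,"yaw":0},
  {"fingers":-1,"tx":0,"ty":0,"tz":-1,"yaw":0},
], newtons=40)

```text
clock: 9.62
position: [639.6, 25.4, 133.5]
eef_rot: [-2.184, -2.255, 0.003]
contact_force: [0.9, -0.4, -0.1]
gripper_width: 31.3
gripper_force: 39.8
```

```bash
python3 go.py 601 -282 130
```

```text
t 9.62 pos [639.6  25.4 133.5] yang 1.8 F [ 0.9 -0.4 -0.1] w 31.3 gf 39.8
yaw units -0.0 units tx,ty,tz [-6.12 -0.97  0.07]
```

jog_arm([
  {"fingers":-1,"tx":-0.7,"ty":-0.12,"tz":0,"yaw":0},
  {"fingers":-1,"tx":-1,"ty":-0.16,"tz":0,"yaw":0},
  {"fingers":-1,"tx":-1,"ty":-0.16,"tz":0,"yaw":0},
  {"fingers":-1,"tx":-1,"ty":-0.16,"tz":0,"yaw":0},
  {"fingers":-1,"tx":-1,"ty":-0.16,"tz":0,"yaw":0},
  {"fingers":-1,"tx":-0.9,"ty":-0.14,"tz":0,"yaw":0},
  {"fingers":-1,"tx":-0.5,"ty":-0.07,"tz":0.1,"yaw":0},
  {"fingers":-1,"tx":0,"ty":0,"tz":0.4,"yaw":0},
  {"fingers":-1,"tx":0,"ty":0,"tz":0.6,"yaw":0},
  {"fingers":-1,"tx":0,"ty":0,"tz":0.5,"yaw":0},
  {"fingers":-1,"tx":0,"ty":0,"tz":0.2,"yaw":0},
  {"fingers":-1,"tx":0,"ty":0,"tz":0.1,"yaw":0},
])

```text
clock: 11.12
position: [602.2, -280.7, 37.9]
eef_rot: [-2.185, -2.257, -0.0]
contact_force: [0.2, -0.5, -1.4]
gripper_width: 31.2
gripper_force: 39.9
```

```bash
python3 go.py 446 20.7 130 1.8
```

```text
t 11.12 pos [ 602.2 -280.7   37.9] yang 1.9 F [ 0.2 -0.5 -1.4] w 31.2 gf 39.9
yaw units 0.01 units tx,ty,tz [ 6.12 -2.93 -1.84]
```

jog_arm([
  {"fingers":-1,"tx":0,"ty":0,"tz":0.06,"yaw":0},
  {"fingers":0.2,"tx":0,"ty":0,"tz":0,"yaw":0},
  {"fingers":0.2,"tx":0,"ty":0,"tz":0,"yaw":0},
  {"fingers":0.2,"tx":0,"ty":0,"tz":-0.4,"yaw":0},
  {"fingers":0.2,"tx":0,"ty":0,"tz":-0.9,"yaw":0},
  {"fingers":0.2,"tx":0,"ty":0,"tz":-0.6,"yaw":0},
  {"fingers":0.4,"tx":0.7,"ty":-0.34,"tz":0,"yaw":0},
  {"fingers":0.4,"tx":1,"ty":-0.48,"tz":0,"yaw":0},
  {"fingers":0.4,"tx":1,"ty":-0.48,"tz":0,"yaw":0},
  {"fingers":0.4,"tx":1,"ty":-0.48,"tz":0,"yaw":0},
  {"fingers":0.4,"tx":1,"ty":-0.48,"tz":0,"yaw":0},
  {"fingers":0.4,"tx":0.8,"ty":-0.38,"tz":0,"yaw":0},
])

```text
clock: 12.62
position: [460.1, -9.1, 131.0]
eef_rot: [2.185, 2.256, 0.001]
contact_force: [1.1, -0.3, -0.2]
gripper_width: 59.9
gripper_force: 0.0
```

jog_arm([
  {"fingers":0.4,"tx":0.62,"ty":-0.29,"tz":0,"yaw":0},
  {"fingers":0.4,"tx":0,"ty":0,"tz":0,"yaw":0},
])

```text
clock: 12.88
position: [444.2, 21.5, 130.9]
eef_rot: [-2.182, -2.26, -0.0]
contact_force: [0.9, 0.7, 0.4]
gripper_width: 59.4
gripper_force: 0.0
```

```bash
python3 go.py 446 20.7 48 1.8
python3 - <<'E'
from h import *
d=snap("scene","a4.png",crop=(130,90,390,285),scale=3)
E
```

```text
t 12.88 pos [444.2  21.5 130.9] yang 2.0 F [0.9 0.7 0.4] w 59.4 gf 0.0
yaw units 0.02 units tx,ty,tz [-0.02  0.03  1.66]
```

View pics/a4.png

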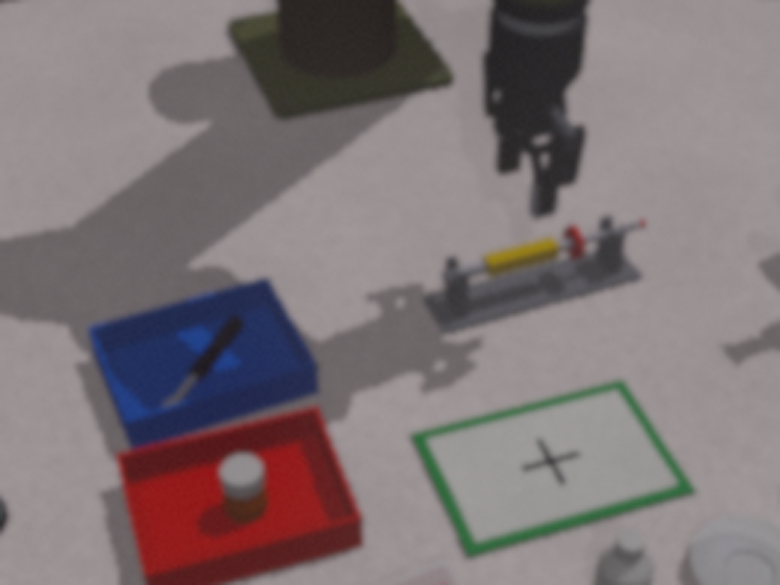

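The jar stands in the red bin at (242,485), the spatula is in the blue bin, and the gripper is above the gauge handle at (521,255). Next I'll take the gauge.

jog_arm([
  {"fingers":0.4,"tx":-0.02,"ty":0.03,"tz":0.4,"yaw":0},
  {"fingers":0.4,"tx":0,"ty":0,"tz":0.6,"yaw":0},
  {"fingers":0.4,"tx":0,"ty":0,"tz":0.45,"yaw":0},
  {"fingers":0.4,"tx":0,"ty":0,"tz":0.2,"yaw":0},
  {"fingers":-1,"tx":0,"ty":0,"tz":0,"yaw":0},
  {"fingers":-1,"tx":0,"ty":0,"tz":0,"yaw":0},
  {"fingers":-1,"tx":0,"ty":0,"tz":0,"yaw":0},
  {"fingers":-1,"tx":0,"ty":0,"tz":0,"yaw":0},
  {"fingers":-1,"tx":0,"ty":0,"tz":0,"yaw":0},
], newtons=25)

```text
clock: 14.05
position: [448.2, 18.8, 48.5]
eef_rot: [2.184, 2.256, 0.002]
contact_force: [-0.5, -1.8, 6.1]
gripper_width: 15.6
gripper_force: 28.5
```

```bash
python3 go.py 571 80 128 1.8
```

```text
t 14.05 pos [448.2  18.8  48.5] yang 1.8 F [-0.5 -1.8  6.1] w 15.6 gf 28.5
yaw units 0.01 units tx,ty,tz [ 1.15  2.49 -1.59]
```

jog_arm([
  {"fingers":-1,"tx":0,"ty":0,"tz":-0.2,"yaw":0},
  {"fingers":-1,"tx":0,"ty":0,"tz":-0.6,"yaw":0},
  {"fingers":-1,"tx":0,"ty":0,"tz":-0.7,"yaw":0},
  {"fingers":-1,"tx":0,"ty":0,"tz":-0.4,"yaw":0},
  {"fingers":-1,"tx":0.3,"ty":0.6,"tz":0,"yaw":0},
  {"fingers":-1,"tx":0.3,"ty":0.7,"tz":0,"yaw":0},
  {"fingers":-1,"tx":0.3,"ty":0.6,"tz":0,"yaw":0},
  {"fingers":-1,"tx":0.06,"ty":0.59,"tz":0,"yaw":0},
  {"fingers":-1,"tx":0,"ty":0,"tz":0,"yaw":0},
  {"fingers":-1,"tx":0,"ty":0,"tz":0,"yaw":0},
])

```text
clock: 15.3
position: [568.5, 70.8, 142.5]
eef_rot: [-2.184, -2.255, 0.003]
contact_force: [-0.5, -0.6, -0.9]
gripper_width: 15.7
gripper_force: 27.6
```

```bash
cat > look.py <<'E'
import sys; from h import *
a=snap("top")["img"];b=snap("scene")["img"]
def c(im,x0,y0,w,hh,W): return cv2.resize(im[y0:y0+hh,x0:x0+w],(W,int(W*hh/w)),interpolation=cv2.INTER_CUBIC)
t=c(a,90,180,160,100,400*2);s=c(b,300,120,160,100,400*2)
t=cv2.resize(t,(480,300));s=cv2.resize(s,(480,300))
o=np.vstack([t,s]);cv2.imwrite("pics/"+sys.argv[1],o[:,:,::-1])
E
python3 look.py b1.png; python3 go.py
```

```text
t 15.4 pos [568.4  70.6 142.6] yang 1.8 F [ 0.2 -0.4  0.3] w 15.5 gf 27.6
```

View pics/b1.png

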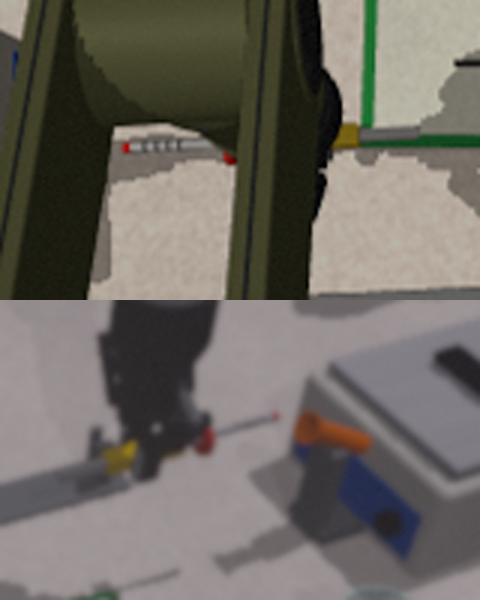

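The top panel shows the tip at (126,148), which is top px (132,229.3), with the arm hiding the mouth. In the scene panel the tip is at (276,116), which is scene px (392,158.7), and the mouth is at (310,130). I'll triangulate the tip and compare it with the kinematics, to cancel the camera bias relative to the mouth.

```bash
cat > tip.py <<'E'
from h import *
def ray(c,u,v):
    a=px2w(c,u,v,0);o=c["world_from_camera"][:3,3];r=a-o;return o,r/np.linalg.norm(r)
def tri(cs,ps):
    A=0;B=0
    for c,(u,v) in zip(cs,ps):
        o,r=ray(c,u,v);M=np.eye(3)-np.outer(r,r);A=A+M;B=B+M@o
    return np.linalg.solve(A,B)
def reds(c,box):
    x0,y0,x1,y1=box; im=cv2.cvtColor(c["img"],cv2.COLOR_RGB2HSV)[y0:y1,x0:x1].astype(int)
    m=(((im[...,0]<6)|(im[...,0]>172))&(im[...,1]>105)&(im[...,2]>50)).astype(np.uint8)
    n,l,st,ce=cv2.connectedComponentsWithStats(m,connectivity=8)
    return [(int(st[i,4]),(ce[i]+[x0,y0]).round(1).tolist()) for i in range(1,n)]
if __name__=="__main__":
    t=dict(np.load("/tmp/top.npz"));s=dict(np.load("/tmp/scene.npz"))
    print(reds(t,(90,190,250,300)),reds(s,(300,110,420,200)))
    tip=tri((t,s),((132,229.3),(392,158.7)));print("tip tri",tip.round(1),w2px(t,tip),w2px(s,tip))
    for p in([564.5,196.6,139.6],[566.7,126,139.6]):print(w2px(t,p).round(1),w2px(s,p).round(1))
    m=tri((t,s),((120.2,226.7),(403.2,162)));print("mouth",m,w2px(t,m),w2px(s,m))
    print(px2w(t,120.2,226.7,125),px2w(s,403.2,162,125))
    from scipy.spatial.transform import Rotation as R
E
python3 tip.py
```

```text
[(8, [131.4, 228.8]), (14, [165.9, 232.7])] [(22, [368.5, 166.5]), (5, [402.0, 167.0]), (1, [418.0, 170.0])]
tip tri [564.6 198.6 137.3] [130.9840875  228.78194459] [391.047514   158.85321254]
[131.6 228.7] [390.5 158.3]
[166.2 227. ] [365.8 165.1]
mouth [572.57161377 227.62910867 124.86856228] [118.78602213 225.95873242] [401.86162709 162.2207933 ]
[570.95736443 224.60857657 125.        ] [573.11575192 231.13403444 125.        ]
```

Kinematic and measured tip agree within about 1 mm in the top view, while the scene view is biased by about +1.5 px. I take the mouth at (571,226,125). Next I bring the tip level to just before the funnel, then creep in.

jog_arm([
  {"fingers":-1,"tx":0,"ty":0.15,"tz":0.24,"yaw":0},
  {"fingers":-1,"tx":0.22,"ty":0,"tz":0,"yaw":0},
  {"fingers":-1,"tx":0.22,"ty":0,"tz":0,"yaw":0},
  {"fingers":-1,"tx":0,"ty":0,"tz":0,"yaw":0},
  {"fingers":-1,"tx":0.1,"ty":0,"tz":0,"yaw":0},
  {"fingers":-1,"tx":0.06,"ty":0,"tz":0,"yaw":0},
  {"fingers":-1,"tx":0,"ty":0,"tz":0,"yaw":0},
])

```text
clock: 16.27
position: [576.8, 101.3, 130.9]
eef_rot: [2.185, 2.257, 0.0]
contact_force: [0.0, 0.6, -1.0]
gripper_width: 15.1
gripper_force: 27.7
```

```bash
python3 go.py
```

```text
t 16.27 pos [576.8 101.3 130.9] yang 1.9 F [ 0.   0.6 -1. ] w 15.1 gf 27.7
```

jog_arm([
  {"fingers":-1,"tx":0.06,"ty":-0.02,"tz":0,"yaw":0},
  {"fingers":-1,"tx":0.06,"ty":0,"tz":0,"yaw":0},
  {"fingers":-1,"tx":0,"ty":0,"tz":0,"yaw":0},
])

```text
clock: 16.65
position: [575.5, 107.0, 130.7]
eef_rot: [2.185, 2.257, -0.001]
contact_force: [0.9, 0.1, -1.7]
gripper_width: 15.8
gripper_force: 27.6
```

jog_arm([
  {"fingers":-1,"tx":0.06,"ty":0,"tz":0,"yaw":0},
  {"fingers":-1,"tx":0,"ty":0,"tz":0,"yaw":0},
])

```text
clock: 16.9
position: [575.3, 108.9, 130.5]
eef_rot: [2.184, 2.256, -0.003]
contact_force: [-0.1, -5.1, -2.2]
gripper_width: 15.6
gripper_force: 27.4
```

jog_arm([
  {"fingers":-1,"tx":0,"ty":0,"tz":-0.13,"yaw":0},
  {"fingers":-1,"tx":0.01,"ty":0,"tz":-0.13,"yaw":0},
  {"fingers":-1,"tx":0.02,"ty":0,"tz":-0.13,"yaw":0},
  {"fingers":-1,"tx":0.02,"ty":0,"tz":-0.13,"yaw":0},
  {"fingers":-1,"tx":0,"ty":0,"tz":0,"yaw":0},
])

```text
clock: 17.52
position: [575.5, 112.9, 157.6]
eef_rot: [2.185, 2.257, 0.001]
contact_force: [-0.5, -2.6, -1.9]
gripper_width: 15.8
gripper_force: 27.4
```

```bash
cat > pitch.py <<'E'
# gauge pitch from the scene/top views: fit pitch of the model to visible red (collar,tip) and yellow blobs
from tip import *
import sys
t=snap("top");s=snap("scene")
def yel(c,box):
    x0,y0,x1,y1=box; im=cv2.cvtColor(c["img"],cv2.COLOR_RGB2HSV)[y0:y1,x0:x1].astype(int)
    m=(im[...,0]>20)&(im[...,0]<35)&(im[...,1]>110); ys,xs=np.nonzero(m); return (len(xs),(xs.mean()+x0).round(1) if len(xs) else 0,(ys.mean()+y0).round(1) if len(xs) else 0)
st=manip.observe();p=st["position"]
off=float(sys.argv[1]) if len(sys.argv)>1 else 2
print("pos",p.round(1),"F",st["contact_force"].round(1))
a0=np.radians(91.8)
def pt(q,along): # along gauge from handle centre; pivot at TCP, handle centre `off` ahead
    return p+[0,0,-3]+(along+off)*np.array([np.cos(a0)*np.cos(q),np.sin(a0)*np.cos(q),-np.sin(q)])
print("top red",reds(t,(80,170,300,320)),"yel",yel(t,(80,170,300,320)));print("scene red",reds(s,(250,60,430,200)),"yel",yel(s,(250,60,430,200)))
for q in (0,10,20,30,36):
    print(q,*[(n,w2px(t,pt(np.radians(q),l)).round(1),w2px(s,pt(np.radians(q),l)).round(1)) for n,l in(("tail",75*-1),("collar",53),("tip",124))])
E
python3 pitch.py
```

```text
pos [575.6 113.  157.1] F [ 0.1 -2.7 -1. ]
top red [(2, [97.5, 226.0]), (2, [116.0, 226.5]), (2, [97.5, 235.0]), (1, [103.0, 234.0]), (6, [98.5, 263.0])] yel (1613, np.float64(132.6), np.float64(249.7))
scene red [(37, [384.5, 162.9]), (1, [405.0, 160.0]), (1, [405.0, 162.0]), (3, [401.0, 167.0]), (1, [405.0, 167.0]), (1, [418.0, 170.0])] yel (73, np.float64(361.2), np.float64(163.8))
0 ('tail', array([207.5, 219.7]), array([336.6, 171.1])) ('collar', array([143.9, 222.9]), array([383.6, 158.2])) ('tip', array([108.7, 224.6]), array([408.2, 151.5]))
10 ('tail', array([206. , 218.8]), array([337.7, 166.6])) ('collar', array([145.5, 223.5]), array([382.6, 161.5])) ('tip', array([113.1, 226. ]), array([405.5, 158.8]))
20 ('tail', array([203.3, 218. ]), array([339.6, 162. ])) ('collar', array([147.9, 224.1]), array([381. , 164.8])) ('tip', array([119.1, 227.2]), array([401.7, 166.1]))
30 ('tail', array([199.7, 217.3]), array([342.3, 157.4])) ('collar', array([151. , 224.5]), array([378.9, 168. ])) ('tip', array([126.3, 228.2]), array([396.9, 173.2]))
36 ('tail', array([197. , 216.9]), array([344.3, 154.7])) ('collar', array([153.1, 224.8]), array([377.4, 169.9])) ('tip', array([131.2, 228.7]), array([393.7, 177.3]))
```

The collar in the scene view matches a pitch of about 12°, so the gauge is turning in the grip as intended. I'll continue the arc to 30°.

jog_arm([
  {"fingers":-1,"tx":0.025,"ty":0,"tz":-0.13,"yaw":0},
  {"fingers":-1,"tx":0.035,"ty":0,"tz":-0.13,"yaw":0},
  {"fingers":-1,"tx":0.04,"ty":0,"tz":-0.13,"yaw":0},
  {"fingers":-1,"tx":0.045,"ty":0,"tz":-0.125,"yaw":0},
  {"fingers":-1,"tx":0.055,"ty":0,"tz":-0.12,"yaw":0},
  {"fingers":-1,"tx":0.06,"ty":0,"tz":-0.12,"yaw":0},
  {"fingers":-1,"tx":0,"ty":0,"tz":0,"yaw":0},
])

```text
clock: 18.5
position: [575.3, 125.8, 195.2]
eef_rot: [2.185, 2.257, 0.001]
contact_force: [0.4, -1.3, -1.7]
gripper_width: 15.7
gripper_force: 27.8
```

```bash
python3 pitch.py
```

```text
pos [575.2 125.7 194.8] F [-0.3 -0.6 -0.3]
top red [(1, [102.0, 225.0]), (4, [116.2, 225.5]), (2, [97.5, 226.0]), (2, [97.5, 235.0]), (1, [103.0, 234.0]), (6, [98.5, 263.0])] yel (1249, np.float64(141.8), np.float64(248.6))
scene red [(61, [387.7, 155.0]), (1, [405.0, 162.0]), (2, [400.5, 167.0]), (1, [403.0, 167.0]), (1, [418.0, 170.0])] yel (74, np.float64(371.0), np.float64(149.2))
0 ('tail', array([198. , 217.3]), array([343.6, 156.6])) ('collar', array([132.2, 220.5]), array([391.3, 144. ])) ('tip', array([ 95.8, 222.3]), array([416.3, 137.4]))
10 ('tail', array([196.3, 216.3]), array([344.7, 152. ])) ('collar', array([134. , 221.2]), array([390.2, 147.4])) ('tip', array([100.6, 223.8]), array([413.4, 145.1]))
20 ('tail', array([193.5, 215.4]), array([346.7, 147.1])) ('collar', array([136.6, 221.8]), array([388.5, 150.9])) ('tip', array([107. , 225.1]), array([409.5, 152.8]))
30 ('tail', array([189.6, 214.7]), array([349.6, 142.3])) ('collar', array([139.8, 222.3]), array([386.4, 154.2])) ('tip', array([114.7, 226.2]), array([404.5, 160.1]))
36 ('tail', array([186.7, 214.2]), array([351.6, 139.4])) ('collar', array([142. , 222.5]), array([384.9, 156.2])) ('tip', array([119.8, 226.7]), array([401.1, 164.4]))
```

jog_arm([
  {"fingers":-1,"tx":-0.05,"ty":0,"tz":0.08,"yaw":0},
  {"fingers":-1,"tx":0.087,"ty":0,"tz":0.05,"yaw":0},
  {"fingers":-1,"tx":0.087,"ty":0,"tz":0.05,"yaw":0},
  {"fingers":-1,"tx":0,"ty":0,"tz":0,"yaw":0},
])

```text
clock: 19.1
position: [574.6, 132.2, 185.1]
eef_rot: [-2.185, -2.257, 0.001]
contact_force: [-0.2, 0.3, -1.0]
gripper_width: 15.4
gripper_force: 27.9
```

jog_arm([
  {"fingers":-1,"tx":0.087,"ty":0,"tz":0.05,"yaw":0},
  {"fingers":-1,"tx":0,"ty":0,"tz":0,"yaw":0},
])

```text
clock: 19.35
position: [574.5, 136.4, 182.9]
eef_rot: [-2.185, -2.257, 0.0]
contact_force: [-0.5, -0.3, -0.6]
gripper_width: 15.4
gripper_force: 27.9
```

jog_arm([
  {"fingers":-1,"tx":0.08,"ty":0,"tz":0.06,"yaw":0},
  {"fingers":-1,"tx":0.087,"ty":0,"tz":0.05,"yaw":0},
  {"fingers":-1,"tx":0.087,"ty":0,"tz":0.05,"yaw":0},
  {"fingers":-1,"tx":0.087,"ty":0,"tz":0.05,"yaw":0},
  {"fingers":-1,"tx":0,"ty":0,"tz":0,"yaw":0},
])

```text
clock: 19.98
position: [573.9, 153.5, 172.2]
eef_rot: [-2.185, -2.257, 0.001]
contact_force: [-0.5, 0.4, -1.0]
gripper_width: 15.6
gripper_force: 27.9
```

```bash
python3 pitch.py
```

```text
pos [574.1 153.2 172.5] F [ 0.8  0.3 -0.8]
top red [(2, [97.5, 226.0]), (2, [97.5, 235.0]), (6, [98.5, 263.0])] yel (1227, np.float64(128.0), np.float64(246.2))
scene red [(68, [396.1, 159.7]), (2, [400.5, 167.0]), (1, [403.0, 167.0]), (1, [418.0, 170.0])] yel (68, np.float64(378.6), np.float64(154.1))
0 ('tail', array([186. , 219.7]), array([352.7, 161.6])) ('collar', array([121.6, 222.9]), array([399. , 149.1])) ('tip', array([ 86. , 224.7]), array([423.2, 142.5]))
10 ('tail', array([184.3, 218.8]), array([353.9, 157.1])) ('collar', array([123.5, 223.6]), array([397.9, 152.4])) ('tip', array([ 90.9, 226.1]), array([420.4, 150. ]))
20 ('tail', array([181.4, 218. ]), array([355.9, 152.4])) ('collar', array([126.1, 224.1]), array([396.2, 155.7])) ('tip', array([ 97.3, 227.3]), array([416.4, 157.4]))
30 ('tail', array([177.4, 217.3]), array([358.7, 147.7])) ('collar', array([129.3, 224.6]), array([394., 159.])) ('tip', array([105. , 228.3]), array([411.5, 164.6]))
36 ('tail', array([174.5, 216.9]), array([360.8, 144.9])) ('collar', array([131.6, 224.8]), array([392.5, 160.9])) ('tip', array([110.2, 228.8]), array([408.1, 168.7]))
```

jog_arm([
  {"fingers":-1,"tx":0.085,"ty":0,"tz":0.053,"yaw":0},
  {"fingers":-1,"tx":0.087,"ty":0,"tz":0.05,"yaw":0},
  {"fingers":-1,"tx":0.087,"ty":0,"tz":0.05,"yaw":0},
  {"fingers":-1,"tx":0.087,"ty":0,"tz":0.05,"yaw":0},
  {"fingers":-1,"tx":0.07,"ty":0,"tz":0.04,"yaw":0},
  {"fingers":-1,"tx":0,"ty":0,"tz":0,"yaw":0},
])

```text
clock: 20.82
position: [573.3, 174.2, 160.2]
eef_rot: [-2.185, -2.257, 0.0]
contact_force: [-0.1, 0.6, -0.3]
gripper_width: 15.3
gripper_force: 27.9
```

jog_arm([
  {"fingers":-1,"tx":0.035,"ty":0,"tz":0.02,"yaw":0},
  {"fingers":-1,"tx":0.035,"ty":0,"tz":0.02,"yaw":0},
  {"fingers":-1,"tx":0,"ty":0,"tz":0,"yaw":0},
])

```text
clock: 21.2
position: [573.5, 177.2, 158.5]
eef_rot: [2.185, 2.256, -0.0]
contact_force: [0.2, 0.0, -0.6]
gripper_width: 15.3
gripper_force: 27.9
```

jog_arm([
  {"fingers":-1,"tx":0.035,"ty":0,"tz":0.02,"yaw":0},
  {"fingers":-1,"tx":0,"ty":0,"tz":0,"yaw":0},
])

```text
clock: 21.45
position: [573.6, 177.4, 158.4]
eef_rot: [2.183, 2.255, -0.002]
contact_force: [-0.9, -6.6, 6.6]
gripper_width: 15.6
gripper_force: 28.7
```

jog_arm([
  {"fingers":-1,"tx":0.035,"ty":0,"tz":0.02,"yaw":0},
  {"fingers":-1,"tx":0,"ty":0,"tz":0,"yaw":0},
])

```text
clock: 21.7
position: [573.8, 177.5, 158.3]
eef_rot: [2.181, 2.254, -0.005]
contact_force: [-1.7, -11.3, 10.7]
gripper_width: 15.4
gripper_force: 29.5
```

Forces rose to about 15 N along the axis with no further advance, so the collar appears to be on the rim. I'll verify with a picture.

```bash
python3 pitch.py; python3 look.py b2.png
```

```text
pos [573.8 177.5 158.3] F [ -1.7 -12.2  10. ]
top red [] yel (1435, np.float64(115.0), np.float64(248.4))
scene red [(79, [402.8, 162.1]), (1, [418.0, 170.0])] yel (61, np.float64(385.6), np.float64(156.7))
0 ('tail', array([175.3, 221.1]), array([360.9, 164.1])) ('collar', array([111.7, 224.3]), array([406.2, 151.7])) ('tip', array([ 76.5, 226. ]), array([429.9, 145.2]))
10 ('tail', array([173.4, 220.2]), array([362.1, 159.7])) ('collar', array([113.6, 224.9]), array([405., 155.])) ('tip', array([ 81.6, 227.4]), array([427. , 152.5]))
20 ('tail', array([170.4, 219.4]), array([364.2, 155.1])) ('collar', array([116.3, 225.4]), array([403.3, 158.2])) ('tip', array([ 88.1, 228.5]), array([423. , 159.8]))
30 ('tail', array([166.4, 218.7]), array([367. , 150.5])) ('collar', array([119.6, 225.9]), array([401.2, 161.4])) ('tip', array([ 95.9, 229.5]), array([418.1, 166.8]))
36 ('tail', array([163.5, 218.4]), array([369. , 147.8])) ('collar', array([121.8, 226.1]), array([399.7, 163.3])) ('tip', array([101., 230.]), array([414.7, 170.9]))
```

View pics/b2.png

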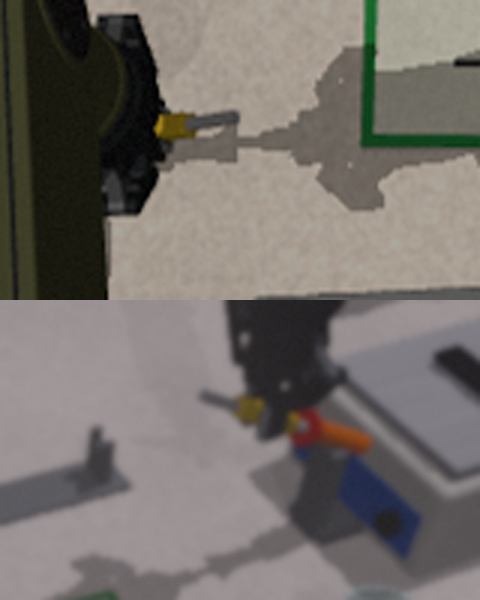

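The collar sits concentric on the tube's mouth at (306,428) in the scene panel, and the pitch is about 30°, so the gauge is fully in. Next I draw it out about 60 mm and check.

jog_arm([
  {"fingers":-1,"tx":-0.087,"ty":0,"tz":-0.05,"yaw":0},
  {"fingers":-1,"tx":-0.173,"ty":0,"tz":-0.1,"yaw":0},
  {"fingers":-1,"tx":-0.173,"ty":0,"tz":-0.1,"yaw":0},
  {"fingers":-1,"tx":-0.173,"ty":0,"tz":-0.1,"yaw":0},
  {"fingers":-1,"tx":-0.173,"ty":0,"tz":-0.1,"yaw":0},
  {"fingers":-1,"tx":-0.173,"ty":0,"tz":-0.1,"yaw":0},
  {"fingers":-1,"tx":-0.1,"ty":0,"tz":-0.06,"yaw":0},
  {"fingers":-1,"tx":0,"ty":0,"tz":0,"yaw":0},
])

```text
clock: 22.9
position: [575.1, 128.0, 187.2]
eef_rot: [2.186, 2.256, 0.001]
contact_force: [-0.2, -0.4, -1.3]
gripper_width: 15.2
gripper_force: 27.9
```

```bash
python3 pitch.py|head -3; python3 go.py 573.5 122.5 185.4
```

```text
pos [574.8 128.4 186.8] F [-0.2  0.9 -1. ]
top red [(1, [102.0, 225.0]), (3, [116.3, 226.0]), (2, [97.5, 226.0]), (2, [97.5, 235.0]), (1, [103.0, 234.0]), (6, [98.5, 263.0])] yel (1274, np.float64(141.6), np.float64(248.1))
scene red [(59, [387.7, 157.2]), (2, [404.5, 163.5]), (2, [400.5, 167.0]), (1, [403.0, 167.0]), (2, [418.5, 170.0])] yel (73, np.float64(370.6), np.float64(151.5))
t 23.0 pos [574.8 128.4 186.8] yang 1.8 F [-0.2  0.9 -1. ] w 15.4 gf 27.9
yaw units -0.0 units tx,ty,tz [-0.12 -0.03  0.03]
```

jog_arm([
  {"fingers":-1,"tx":-0.12,"ty":0,"tz":0.03,"yaw":0},
  {"fingers":-1,"tx":-0.06,"ty":0,"tz":0.12,"yaw":0},
  {"fingers":-1,"tx":-0.06,"ty":0,"tz":0.12,"yaw":0},
  {"fingers":-1,"tx":-0.05,"ty":0,"tz":0.125,"yaw":0},
  {"fingers":-1,"tx":-0.045,"ty":0,"tz":0.125,"yaw":0},
  {"fingers":-1,"tx":-0.04,"ty":0,"tz":0.13,"yaw":0},
  {"fingers":-1,"tx":0,"ty":0,"tz":0,"yaw":0},
])

```text
clock: 23.88
position: [575.2, 109.4, 153.6]
eef_rot: [-2.185, -2.256, 0.001]
contact_force: [-0.3, -0.3, 1.2]
gripper_width: 15.8
gripper_force: 27.2
```

```bash
python3 pitch.py
```

```text
pos [575.2 109.6 154. ] F [ 0.4 -0.4  0.2]
top red [(5, [119.0, 227.2]), (6, [98.5, 263.0])] yel (1749, np.float64(130.2), np.float64(249.4))
scene red [(41, [382.2, 165.8]), (3, [403.0, 164.0]), (4, [402.5, 167.0]), (1, [418.0, 170.0])] yel (75, np.float64(359.8), np.float64(165.1))
0 ('tail', array([209.3, 220.1]), array([335.1, 172.4])) ('collar', array([145.9, 223.2]), array([382.1, 159.5])) ('tip', array([110.8, 225. ]), array([406.7, 152.7]))
10 ('tail', array([207.9, 219.2]), array([336.2, 167.9])) ('collar', array([147.6, 223.9]), array([381. , 162.7])) ('tip', array([115.2, 226.3]), array([404., 160.]))
20 ('tail', array([205.3, 218.4]), array([338.1, 163.3])) ('collar', array([149.9, 224.4]), array([379.5, 166. ])) ('tip', array([121.1, 227.5]), array([400.2, 167.3]))
30 ('tail', array([201.6, 217.7]), array([340.8, 158.7])) ('collar', array([153. , 224.9]), array([377.4, 169.2])) ('tip', array([128.3, 228.5]), array([395.5, 174.4]))
36 ('tail', array([199. , 217.3]), array([342.7, 156. ])) ('collar', array([155. , 225.1]), array([375.9, 171.1])) ('tip', array([133.1, 229. ]), array([392.2, 178.4]))
```

jog_arm([
  {"fingers":-1,"tx":-0.03,"ty":0,"tz":0.13,"yaw":0},
  {"fingers":-1,"tx":-0.025,"ty":0,"tz":0.13,"yaw":0},
  {"fingers":-1,"tx":-0.02,"ty":0,"tz":0.13,"yaw":0},
  {"fingers":-1,"tx":-0.01,"ty":0,"tz":0.13,"yaw":0},
  {"fingers":-1,"tx":0,"ty":0,"tz":0.12,"yaw":0},
  {"fingers":-1,"tx":0,"ty":0,"tz":0.05,"yaw":0},
  {"fingers":-1,"tx":0,"ty":0,"tz":0,"yaw":0},
])

```text
clock: 24.85
position: [575.5, 105.3, 119.6]
eef_rot: [-2.185, -2.257, 0.001]
contact_force: [-0.4, -1.0, 0.7]
gripper_width: 15.7
gripper_force: 27.2
```

```bash
python3 pitch.py
```

```text
pos [575.5 105.4 119.8] F [-0.7 -1.4  1. ]
top red [(7, [119.3, 227.0])] yel (1547, np.float64(130.9), np.float64(252.5))
scene red [(4, [403.2, 164.0]), (3, [402.0, 167.0]), (19, [380.1, 173.2]), (1, [418.0, 170.0])] yel (70, np.float64(353.3), np.float64(177.8))
0 ('tail', array([213.7, 222.2]), array([331.9, 184.2])) ('collar', array([152.2, 225.3]), array([378. , 171.1])) ('tip', array([118.2, 227. ]), array([402.2, 164.2]))
10 ('tail', array([212.4, 221.4]), array([332.9, 179.9])) ('collar', array([153.8, 225.9]), array([377. , 174.2])) ('tip', array([122.3, 228.3]), array([399.7, 171.3]))
20 ('tail', array([209.9, 220.6]), array([334.8, 175.5])) ('collar', array([156. , 226.4]), array([375.5, 177.3])) ('tip', array([127.9, 229.4]), array([396. , 178.3]))
30 ('tail', array([206.4, 220. ]), array([337.4, 171.1])) ('collar', array([158.9, 226.8]), array([373.5, 180.4])) ('tip', array([134.7, 230.3]), array([391.4, 185.1]))
36 ('tail', array([203.8, 219.6]), array([339.3, 168.4])) ('collar', array([160.9, 227. ]), array([372.1, 182.2])) ('tip', array([139.4, 230.8]), array([388.2, 189. ]))
```

jog_arm([
  {"fingers":-1,"tx":-0.2,"ty":0,"tz":-0.04,"yaw":0},
  {"fingers":-1,"tx":-0.4,"ty":0,"tz":0,"yaw":0},
  {"fingers":-1,"tx":-0.4,"ty":0,"tz":0,"yaw":0},
  {"fingers":-1,"tx":0,"ty":0,"tz":0,"yaw":0},
])

```text
clock: 25.45
position: [577.2, 53.1, 121.8]
eef_rot: [2.189, 2.253, -0.001]
contact_force: [-0.2, -0.7, -0.0]
gripper_width: 15.3
gripper_force: 27.0
```

```bash
python3 pitch.py|head -6; python3 go.py 646 -167 107
```

```text
pos [577.2  54.6 121.9] F [ 0.5  0.5 -0.2]
top red [(1, [102.0, 225.0]), (9, [144.0, 225.0]), (2, [97.5, 226.0]), (14, [177.9, 228.9]), (2, [97.5, 235.0]), (1, [103.0, 234.0]), (3, [98.0, 263.0])] yel (1490, np.float64(159.3), np.float64(253.6))
scene red [(2, [400.5, 167.0]), (1, [403.0, 167.0]), (2, [418.5, 170.0]), (17, [361.9, 177.6])] yel (79, np.float64(333.8), np.float64(182.5))
0 ('tail', array([238.1, 220.8]), array([312.7, 189. ])) ('collar', array([176.4, 223.9]), array([360.3, 175.5])) ('tip', array([142.3, 225.6]), array([385.2, 168.5]))
10 ('tail', array([237., 220.]), array([313.6, 184.7])) ('collar', array([177.8, 224.5]), array([359.4, 178.7])) ('tip', array([145.9, 226.9]), array([382.8, 175.6]))
20 ('tail', array([234.8, 219.2]), array([315.3, 180.3])) ('collar', array([179.8, 225. ]), array([357.9, 181.8])) ('tip', array([151.1, 228.1]), array([379.3, 182.6]))
t 25.55 pos [577.2  54.6 121.9] yang 1.7 F [ 0.5  0.5 -0.2] w 15.6 gf 27.0
yaw units -0.0 units tx,ty,tz [-4.47  1.24  0.3 ]
```

jog_arm([
  {"fingers":-1,"tx":-0.4,"ty":0.1,"tz":0,"yaw":0},
  {"fingers":-1,"tx":-0.7,"ty":0.2,"tz":0,"yaw":0},
  {"fingers":-1,"tx":-0.8,"ty":0.24,"tz":0.1,"yaw":0},
  {"fingers":-1,"tx":-0.8,"ty":0.24,"tz":0.1,"yaw":0},
  {"fingers":-1,"tx":-0.8,"ty":0.24,"tz":0.1,"yaw":0},
  {"fingers":-1,"tx":-0.6,"ty":0.16,"tz":0,"yaw":0},
  {"fingers":-1,"tx":-0.3,"ty":0.06,"tz":0,"yaw":0},
  {"fingers":-1,"tx":0,"ty":0,"tz":0,"yaw":0},
  {"fingers":-1,"tx":0,"ty":0,"tz":0,"yaw":0},
])

```text
clock: 26.68
position: [645.6, -161.4, 106.8]
eef_rot: [-2.184, -2.256, 0.0]
contact_force: [0.6, -0.8, -0.2]
gripper_width: 15.2
gripper_force: 27.0
```

```bash
python3 go.py 646 -165.5 107
python3 - <<'E'
from tip import *
t=snap("top");s=snap("scene")
a=cv2.resize(t["img"][150:290,200:410],(600,400),interpolation=cv2.INTER_CUBIC);b=cv2.resize(s["img"][120:260,200:410],(600,400),interpolation=cv2.INTER_CUBIC)
cv2.imwrite("pics/f.png",cv2.resize(np.vstack([a,b]),(450,600))[:,:,::-1])
E
sed -i 's/(80,170,300,320)/(190,150,320,260)/g;s/(250,60,430,200)/(190,110,400,240)/g' pitch.py; python3 pitch.py|head -5
```

```text
t 26.68 pos [ 645.6 -161.4  106.8] yang 1.9 F [ 0.6 -0.8 -0.2] w 15.2 gf 27.0
yaw units -0.0 units tx,ty,tz [-0.08  0.   -0.  ]
pos [ 646.  -161.3  107.1] F [ 0.1 -0.1 -0.8]
top red [(39, [281.0, 190.6]), (8, [247.9, 192.1])] yel (214, np.float64(285.4), np.float64(189.2))
scene red [(37, [289.2, 221.7]), (407, [217.2, 234.5])] yel (83, np.float64(257.3), np.float64(231.5))
0 ('tail', array([340.9, 187.6]), array([232.7, 238.9])) ('collar', array([280.2, 190.7]), array([288.3, 222. ])) ('tip', array([246.7, 192.4]), array([317.3, 213.2]))
10 ('tail', array([340.9, 186.4]), array([232.8, 234.7])) ('collar', array([280.7, 191.5]), array([287.8, 225.2])) ('tip', array([248.3, 194.3]), array([315.7, 220.4]))
```

View pics/f.png

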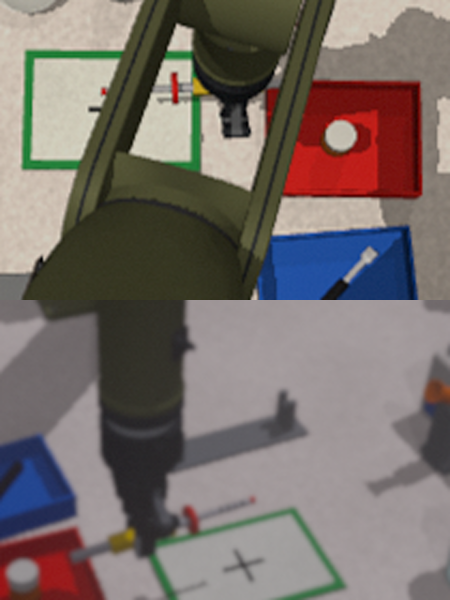

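The final picture shows the gauge level, with a pitch of about -2°. Its tip is at top px (248.5,192.5), about 3 mm from the point above the cross and 100 mm above the card. The jar stands in the red bin and the spatula lies in the blue bin, so I'm handing in.

```bash
python3 -c "
from rig import manip
print(manip.hand_in())"
```

```text
the job is handed in; nothing more can be done
None
```

I handed the job in, but the hand-in returned no verdict: the spatula is in the blue bin, the jar is in the red bin, and the gauge went into the tube to its collar, came out, and is held level with its tip about 3 mm from the point above the cross and 100 mm above the card.

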